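# Twist the top growing tub free of the nested stack and stand it on the labelling plate

### The arm

A 6-joint arm with a two-finger parallel gripper is mounted at the origin on a cart in front of the work surface, level with it; the furniture and walls round the work are solid. World frame = base frame: x ahead of the robot, y to its left, z up, the work surface at z = 0. Lengths are in mm, angles in rad, forces in N, time in s.
With the tool pointing down it reaches from about 300 to 775 mm from the base axis. Payload 14.6 kg.
Tool frame: the origin (TCP) lies at the very end of the fingers, on their centre line; the grasp point (between the pads) lies manip.grasp_offset behind it (manip.grasp_offset is the distance from the TCP to the grasp point, in mm); z points along the fingers, y is the direction in which the jaws open and shut (so a half turn about z gives the same grasp; the last joint's range is limited). The gripper opens to 94 mm and grips with 3 to 60 N. Pads are 16 mm wide; open, the fingers measure 119 mm over their backs; the gripper's body (75 mm by 177 mm) begins 78 mm behind the grasp point.
Start: joints at [-1.203, 0.3, 1.521, -0, 1.321, -0.067], TCP at [231.668, -498.818, 205.446] pointing down, gripper open.
Joint ranges: [-3.03, 3.03], [-0.79, 2.21], [0.23, 2.52], [-1.04, 4.18], [0, 3.07], [-2.55, 2.55]. Speed limits (rad/s): [2.22, 2.22, 2.57, 3.14, 3.14, 3.14].

### API

Orientations are given as [roll, pitch, yaw] about the fixed x, y, z axes, in that order (R = Rz(yaw) Ry(pitch) Rx(roll)).
In Python, from cell import manip gives the robot as it stands.
- The arm moves only by the tool send_rows, never from a script. Its argument "commands" is a list of rows, each a list of 2 entries, a list of its own where there are three numbers: the shift along the tool's x, y, z in m, then the turn about the tool's z in rad. A call has exactly 8 rows; each row is the pose to reach, as a shift and turn from the pose commanded when the call began, along the tool's axes at that moment; what a row does not reach only later rows make up. A row lasts 1/12 s, in which the tool goes at most 41.7 mm and 7.16 degrees, less where a joint would pass 70% of its speed; a pose out of reach is approached as far as the arm can. A call with a gripper value outside its range is refused whole. "hand" is the closure, from -1 (fully open) to 1 (shut), so that 0 is half open, set as the call begins (left out, the last holds). The fingers move at their own pace and stop on an object; "force" is the grip in N (left out, the last holds). Time passes only in rows, so rows that repeat a pose let the fingers close, or fill a call up. It gives the time, the measured TCP pose, the force and the opening at its end, in the units of the state.
- manip.read_state(): the state, without advancing time (a new reading comes with each control period).
- manip.camera(name): name is "scene" or "side" or "wrist"; returns the picture (400x640x3 uint8, red, green, blue); there is no depth.
- manip.camera_model(name): a dict with "K" (3x3 intrinsics, pixels), "eye" and "attitude" of the camera in the world; the wrist camera has in their place "mount" (4x4, takes a point from camera to tool coordinates, whose origin is the TCP and whose axes are the flange's). Camera axes: x right, y down, z forward; pixel columns grow to the right and rows downward; lengths in mm; the calibration is good to about 2 mm. A picture is of the moment at which its call begins: read the wrist's pose just before it. camera_model takes no time and is no camera call.
- manip.sign_off(): hands the job in, once; it reports no verdict.
The state is a dict: "clock": time; "joints": joint angles; "qd": joint speeds; "effort": joint torques, N m; "eef_pos": TCP position; "eef_rot": TCP orientation; "wrist_force": force on the tool from outside, world axes, zero at the start; "moment": the same for the moment, N m; "finger_gap": finger opening in mm.
Only numpy, scipy, OpenCV 4.12 (cv2) and the standard library are available. Lean on these libraries where they do the work, as an engineer would, in place of code of your own. Each camera call takes 0.05 s, during which the arm holds its last target.

### The job

Take the top white tub off the nested stack; catches moulded inside hold it down and let go only at certain angles, so twist it under a light upward pull until you feel it come free, then lift it out. Stand it upright in the middle of the round labelling plate with its red stripe turned to the plate's red pointer, and let go. Leave the label roll, the timer and the loose plastic collar where they are.

Things in the scene. Friction and masses are not known exactly. Their poses are not given: they have to be found in the camera images.
- tub: top tub of the nested stack, loose, white plastic, about 80 g, 100 mm tall, open at the top. Origin: centre of its underside; z up along its axis; x points from the axis to its red stripe. Its upper 50 mm is a straight round band, 64 mm outside, wall 2.5 mm: grip across it. Its lower 50 mm is a foot, 44 tapering to 36 mm wide, with 3 lugs; in the stack it is hidden inside the next tub
- tub_mark (a point): top of the red stripe on the tub: on the rim, 32 mm from the tub's axis along the tub's x, 100 mm above its underside. The stripe is 12 mm wide; it runs down the outside of the band and over the rim onto a ledge just inside the mouth
- magazine: fixed stand of the stack: grey round foot of 120 mm diameter, two posts and a clamp ring up to 94 mm high, black thumbscrew. Origin: centre of its underside, z up. Two lower tubs are clamped in it, on its axis, and neither move nor turn. At the start the top tub's underside is 110 mm and its rim 210 mm above the bench
- stack_mouth (a point): centre of the mouth of the upper clamped tub, 160 mm above the bench; the top tub's band (same 64 mm width) rests on its rim: keep fingertips above this height. Under the rim 3 rigid ledges, 120 degrees apart, hold the top tub's lugs: it rises 3 mm, then is stopped. It turns either way without stops, with 1.7 mm sideways play; lift it over 50 mm to clear the stack
- stack_axis (a point): point on the stack's axis at the bench. The lugs pass only the gaps between ledges: a window about 15 degrees wide every 120 degrees, in which the tub rises freely. From the start the nearest window is 17 to 52 degrees away one way, and up to 88 degrees the other way. Its direction differs every time, cannot be seen, and has no relation to the stripe or the stand: feel for it
- plate: the fixed labelling plate, an aluminium disc of 116 mm diameter, 8 mm high, with a dark ring line of 72 mm diameter round its middle and a red pointer block 12 mm high at its edge, 56 to 72 mm from its centre. Origin: centre of its underside; z up; x points from the centre to the pointer
- plate_mark (a point): point on the plate's top where the foot of the red stripe's line must come: 32 mm from the centre towards the pointer, 8 mm above the bench
- label_roll: bystander: roll of white labels, 77 mm diameter, 55 mm high; origin at the centre of its underside
- timer: bystander: flat timer with three buttons, 58 x 66 x 19 mm; origin at the centre of its underside
- collar: bystander: loose open plastic collar (cone), 73 mm diameter, 58 mm high; origin at the centre of its underside
Not all that is in view belongs to the job. What is shaped like the tub but blue or purple is not meant. Several things have the shape of the plate; the one meant has the colours described above.

How it is judged:
By the outcome, as a careful person would: the job done as asked, in the order asked, and still so for the second after the job is handed in, with the robot touching nothing.
It also fails if it takes over 64 s, if anything falls off the work surface, if the arm or the gripper's body presses on something with over 40 N, if the wrist force passes 120 N, or if a joint passes its speed limit or range.

## Working session

There is one attempt and no reset: what is moved stays moved. The work goes in short steps, Python scripts to look and compute and a tool call to move; the robot and the scene stay as the last step left them, time stands still between calls to the robot, and variables do not carry over. Pictures are saved under pics/ and viewed, and the job is handed in when it is done.

Besides the shell and the picture viewer there is one more tool, called after "Emit:" by a JSON object that holds its "api" and its "payload". send_rows: Moves the arm, as the interface text tells. Its arguments: {"type":"object","properties":{"commands":{"type":"array","items":{"type":"array"}},"hand":{"type":"number"},"force":{"type":"number"}},"required":["commands"]}

```bash
ls; mkdir -p pics
python3 - <<'E'
from cell import manip
import cv2
print(manip.read_state()); print(manip.grasp_offset)
for n in ("scene","side","wrist"):
    im=manip.camera(n); cv2.imwrite(f"pics/{n}0.png",im[:,:,::-1]); print(n,manip.camera_model(n))
E
```

```text
pics
{'clock': 0.0, 'joints': array([-1.20263519e+00,  3.00478097e-01,  1.52162464e+00, -9.04887214e-06,
        1.32069046e+00, -6.65881424e-02]), 'qd': array([ 0.00141279, -0.00108778, -0.0009723 , -0.00029265, -0.00061554,
        0.00031059]), 'effort': array([ 7.20371918e-04, -5.31806159e+01, -3.52735269e+01,  7.08260201e-02,
        2.45514867e-02, -6.39626455e-05]), 'eef_pos': array([ 231.55105616, -498.57505168,  204.86406883]), 'eef_rot': array([-3.14039420e+00, -7.11370932e-05,  4.34751484e-01]), 'wrist_force': array([ 0.12585843, -0.47353186,  0.2574829 ]), 'moment': array([-0.01906291, -0.02743573, -0.03554024]), 'finger_gap': 93.76377690705495}
18.8
scene {'K': array([[422.40841371,   0.        , 316.39394537],
       [  0.        , 422.40841371, 202.64855188],
       [  0.        ,   0.        ,   1.        ]]), 'eye': array([-489.50693613,  608.40697222,  670.60747311]), 'attitude': array([-1.96850867,  0.0176564 , -2.17107547])}
side {'K': array([[405.15954298,   0.        , 323.2971428 ],
       [  0.        , 405.15954298, 207.03100989],
       [  0.        ,   0.        ,   1.        ]]), 'eye': array([ 470.95734161, 1114.83554151,  875.69303726]), 'attitude': array([-2.1126273 ,  0.01894401, -3.12488701])}
wrist {'K': array([[294.6564007 ,   0.        , 321.77298376],
       [  0.        , 294.6564007 , 200.97667593],
       [  0.        ,   0.        ,   1.        ]]), 'mount': array([[-5.72913297e-04, -9.61257209e-01, -2.75652407e-01,
         8.07848994e+01],
       [ 9.99999346e-01, -2.77817184e-04, -1.10958273e-03,
         8.89136110e-01],
       [ 9.90013427e-04, -2.75652862e-01,  9.61256740e-01,
        -1.78829315e+02],
       [ 0.00000000e+00,  0.00000000e+00,  0.00000000e+00,
         1.00000000e+00]])}
```

View pics/scene0.png

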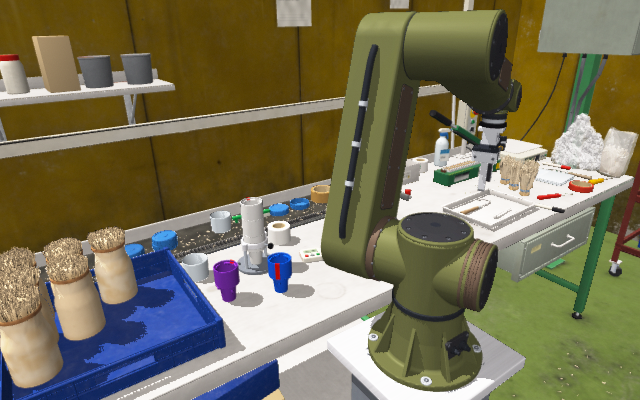

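View pics/side0.png

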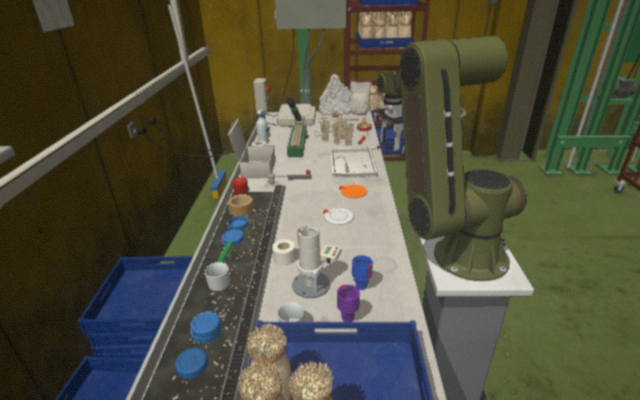

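View pics/wrist0.png

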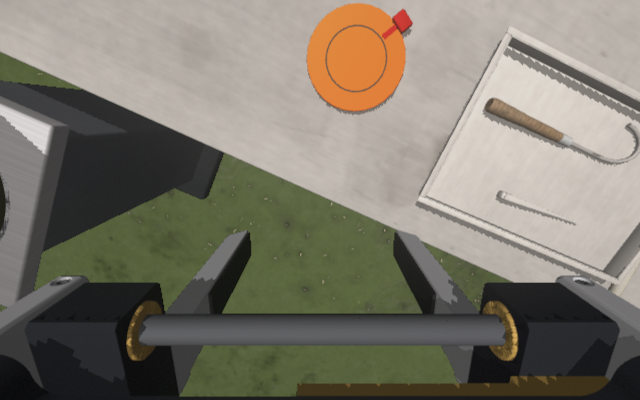

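The side view shows the white stack at about (309,245), with blue (362,270) and purple (348,300) lookalike tubs. A pale plate lies at (338,215) and an orange plate at (354,191). I'll check a close crop next.

Run:
```python
import cv2
im=cv2.imread("pics/side0.png"); c=im[170:330,240:400]; cv2.imwrite("pics/side0c.png",cv2.resize(c,(640,640)[:2],interpolation=cv2.INTER_CUBIC)[:600])
im=cv2.imread("pics/scene0.png"); c=im[170:310,170:350]; cv2.imwrite("pics/scene0c.png",cv2.resize(c,(720,560),interpolation=cv2.INTER_CUBIC))
```

```text
(no output)
```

View pics/side0c.png

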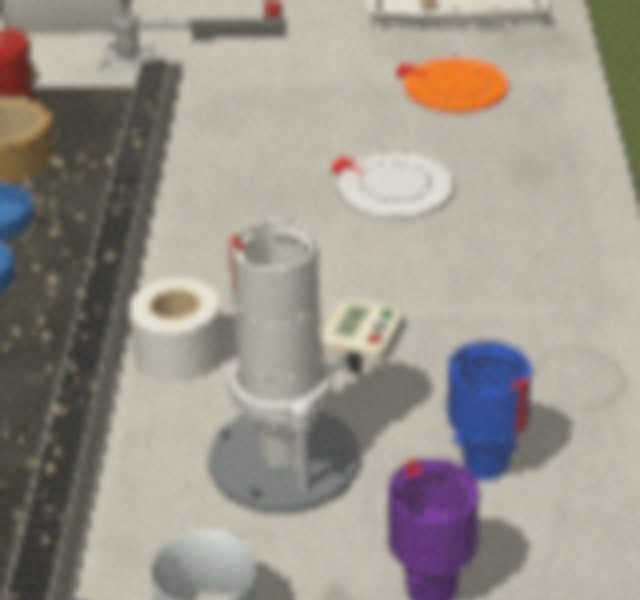

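View pics/scene0c.png

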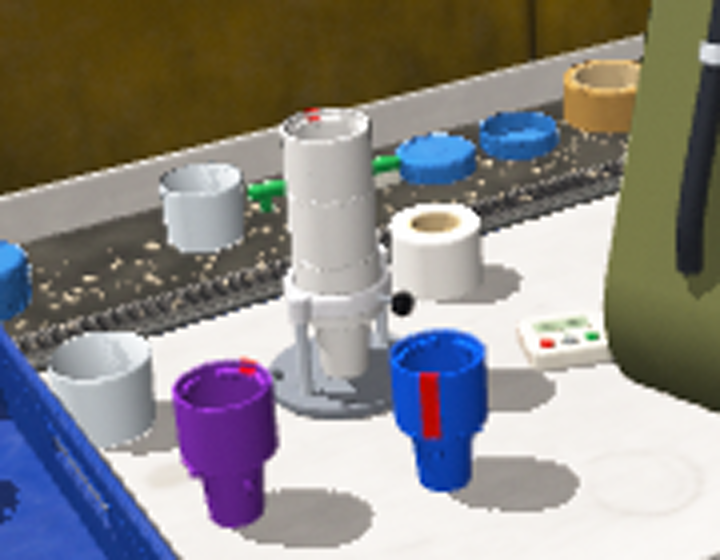

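```bash
cat > h.py <<'E'
import numpy as np, cv2
from scipy.spatial.transform import Rotation as R
from cell import manip
def cam(name,st=None):
    m=manip.camera_model(name); K=m["K"]
    if name!="wrist": return K,R.from_euler("xyz",m["attitude"]).as_matrix(),np.array(m["eye"])
    st=st or manip.read_state()
    T=np.eye(4);T[:3,:3]=R.from_euler("xyz",st["eef_rot"]).as_matrix();T[:3,3]=st["eef_pos"]
    T=T@m["mount"]; return K,T[:3,:3],T[:3,3]
def ray(c,uv,z):
    K,A,e=c; d=A@np.linalg.inv(K)@np.array([uv[0],uv[1],1.]); return e+d*(z-e[2])/d[2]
def proj(c,p):
    K,A,e=c; q=K@(A.T@(np.asarray(p,float)-e)); return q[:2]/q[2]
E
python3 - <<'E'
from h import *
s=cam("side");c=cam("scene")
print("rim side",ray(s,(309.2,231.2),210),"scene",ray(c,(251.8,201.5),210))
print("foot side",ray(s,(311,283.8),8))
print("stripe side",ray(s,(299.3,230.5),210),"scene",ray(c,(248.6,198.7),210))
print("plate",ray(s,(339,215.8),8),"ptr",ray(s,(325.7,211.2),12))
print("roll",ray(s,(240+176/4,170+303/4),55),"timer",ray(s,(240+360/4,170+328/4),19),"blue",ray(s,(240+490/4,170+365/4),100),"collar",ray(s,(240+203/4,170+555/4),58))
print("edge of conveyor",ray(s,(260,260),0), "bench front", ray(s,(400,220),0))
E
```

```text
rim side [540.71540518 144.46580125 210.        ] scene [537.51235324 138.67976017 210.        ]
foot side [542.51980995 143.53932691   8.        ]
stripe side [569.76586966 140.55351501 210.        ] scene [562.34281562 136.64915934 210.        ]
plate [ 447.43489863 -257.48684542    8.        ] ptr [ 500.97326268 -286.84889209   12.        ]
roll [638.73418908   4.90211174  55.        ] timer [482.715722    -6.15008006  19.        ] blue [383.05267882 146.49369775 100.        ] collar [590.16206709 301.10420513  58.        ]
edge of conveyor [725.05714421  12.33810483   0.        ] bench front [ 206.7344244  -235.87504608    0.        ]
```

Candidates in the side view:
- **Tub:** white stack top (309,231), blue (362,262) and purple (348,290).
- **Plate:** pale disc (339,216) and orange disc (354,191).

The crop shows only the stack top is white with a red stripe, so that is the tub, and the pale disc is the plate. I'll move over the plate to get a close wrist view.

Emit:
{"api": "send_rows", "payload": {"commands": [[[0.035,-0.016,-0.011],-0.12],[[0.07,-0.031,-0.022],-0.24],[[0.105,-0.047,-0.033],-0.36],[[0.14,-0.063,-0.044],-0.48],[[0.175,-0.079,-0.055],-0.6],[[0.21,-0.095,-0.066],-0.72],[[0.245,-0.11,-0.077],-0.84],[[0.276,-0.124,-0.085],-0.95]], "hand": -1}}

```text
clock: 0.82
eef_pos: [430.9, -268.2, 291.4]
eef_rot: [3.141, 0.0, 1.391]
wrist_force: [0.3, -1.1, -0.0]
finger_gap: 94.0
```

Run:
```python
from h import *
st=manip.read_state(); im=manip.camera("wrist"); cv2.imwrite("pics/w1.png",im[:,:,::-1]); print(st["clock"],st["eef_pos"],st["eef_rot"],st["joints"])
np.savez("w1.npz",p=st["eef_pos"],r=st["eef_rot"])
print(proj(cam("wrist",st),(447,-257,8)))
```

```text
0.8167 [ 430.94530011 -268.20938404  291.43262785] [3.14078284e+00 2.31193847e-04 1.39127798e+00] [-6.28953594e-01  1.50485332e-01  1.50484605e+00  1.44120308e-04
  1.48543144e+00 -4.49447565e-01]
[330.14398863 160.44597648]
```

View pics/w1.png

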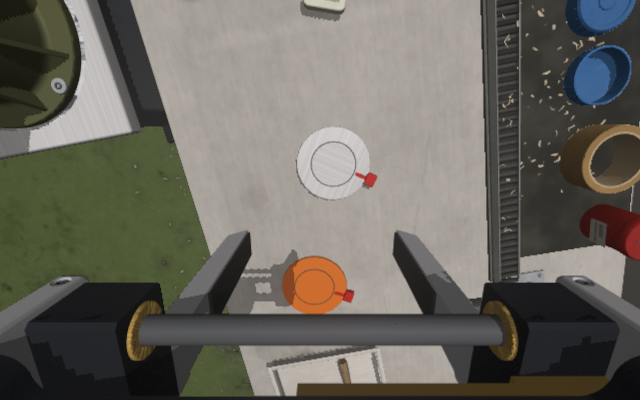

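The wrist view shows the brushed aluminium plate with its ring at (334,163) and its red pointer at (370,180). The orange plate is at (314,286). I'll measure the plate from this image.

Run:
```python
from h import *
d=np.load("w1.npz"); st=dict(eef_pos=d["p"],eef_rot=d["r"]); c=cam("wrist",st)
im=cv2.imread("pics/w1.png"); b,g,r=[im[:,:,i].astype(int) for i in range(3)]
m=((r-g)>80)&((r-b)>80); m[:140]=0;m[200:]=0;m[:,:300]=0;m[:,400:]=0
v,u=np.nonzero(m); print(u.mean(),v.mean(),len(u))
cv2.imwrite("pics/w1c.png",cv2.resize(im[115:215,285:385],(600,600),interpolation=cv2.INTER_CUBIC))
p=np.array([ray(c,(a,bb),10)[:2] for a,bb in zip(u,v)])
print("red range",p.min(0),p.max(0)); np.save("red.npy",p)
for uv in [(333.5,163.5)]: print(ray(c,uv,8))
# overlay check
```

```text
367.94202898550725 178.55797101449275 138
red range [ 483.3463868  -308.76446606] [ 514.31506246 -283.60727541]
[ 451.37312795 -262.68646774    8.        ]
```

View pics/w1c.png

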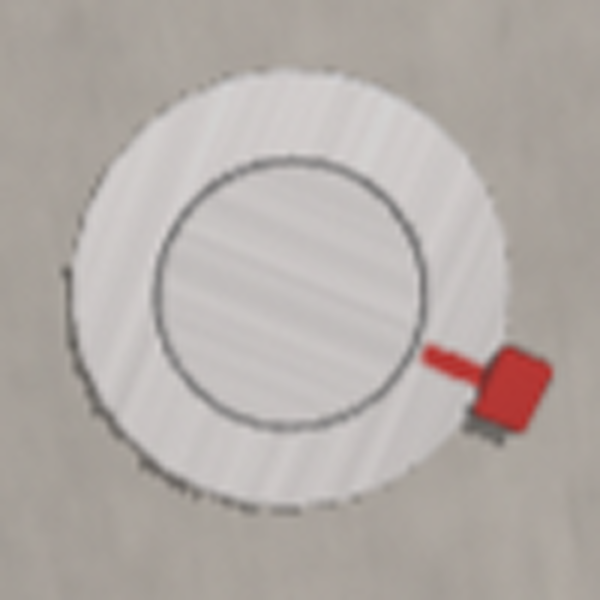

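Run:
```python
from h import *
d=np.load("w1.npz"); st=dict(eef_pos=d["p"],eef_rot=d["r"]); c=cam("wrist",st)
q=lambda a,b:((a+.5)/6-.5+285,(b+.5)/6-.5+115)
C=ray(c,q(291.5,293.5),8); print(C)
for n,a,z in (("l",(156,293),8),("r",(427,293),8),("t",(291,156),8),("b",(291,431),8)):
    print(n,np.linalg.norm(ray(c,q(*a),z)-C))
for a,z in (((428,352),8),((482,377),8),((513,389),12)):
    p=ray(c,q(*a),z)-C; print(np.hypot(*p[:2]),np.degrees(np.arctan2(p[1],p[0])))
# move over stack
p=d["p"]; y=d["r"][2]; 
for tgt in [(540,142,330)]:
    D=R.from_euler("xyz",d["r"]).as_matrix().T@(np.array(tgt)-p); print(D)
```

```text
[ 450.85684308 -262.59249307    8.        ]
l 35.552647453518254
r 35.548361880963775
t 35.45002592541689
b 37.00137523648281
39.49712724278776 -33.494498075761314
55.54139458805979 -33.962234991752574
63.58865516147154 -33.16679884467286
[423.08064932  34.08825297 -38.6375943 ]
```

Plate centre is (450.9, -262.6) with the pointer at -33.5°. The ring radius comes out at 35.5-37 mm against 36 expected. Now I'll move above the stack.

Emit:
{"api": "send_rows", "payload": {"commands": [[[0.035,0.003,-0.005],0],[[0.07,0.006,-0.01],0],[[0.105,0.009,-0.015],0],[[0.14,0.012,-0.02],0],[[0.175,0.015,-0.025],0],[[0.21,0.018,-0.03],0],[[0.245,0.021,-0.035],0],[[0.28,0.024,-0.04],0]]}}

```text
clock: 1.53
eef_pos: [505.2, 2.4, 330.6]
eef_rot: [-3.141, 0.0, 1.385]
wrist_force: [0.6, 0.6, -0.1]
finger_gap: 94.2
```

Emit:
{"api": "send_rows", "payload": {"commands": [[[0.03,0.002,0],0],[[0.06,0.004,0],0],[[0.09,0.006,0],0],[[0.115,0.008,0],0],[[0.135,0.009,0],0],[[0.143,0.01,0],0],[[0.143,0.01,0],0],[[0.143,0.01,0],0]]}}

```text
clock: 2.2
eef_pos: [541.3, 138.8, 330.2]
eef_rot: [-3.141, 0.0, 1.385]
wrist_force: [-0.4, -0.4, 1.2]
finger_gap: 93.9
```

Run:
```python
from h import *
st=manip.read_state(); im=manip.camera("wrist"); cv2.imwrite("pics/w2.png",im[:,:,::-1]); print(st["clock"],st["eef_pos"],st["eef_rot"],st["joints"],st["wrist_force"])
np.savez("w2.npz",p=st["eef_pos"],r=st["eef_rot"])
c=cam("wrist",st);print(proj(c,(540,142,210)))
cv2.imwrite("pics/w2c.png",cv2.resize(cv2.imread("pics/w2.png")[110:310,220:420],(600,600),interpolation=cv2.INTER_CUBIC))
```

```text
2.2 [541.32367421 138.76052861 330.21698225] [-3.14122118e+00  3.68543177e-04  1.38495101e+00] [ 1.85492456e-01  2.60868633e-01  1.28603152e+00 -2.08693073e-04
  1.59517239e+00  3.71332807e-01] [-0.44172335 -0.38839665  1.21640653]
[319.42823706 193.11652636]
```

View pics/w2.png

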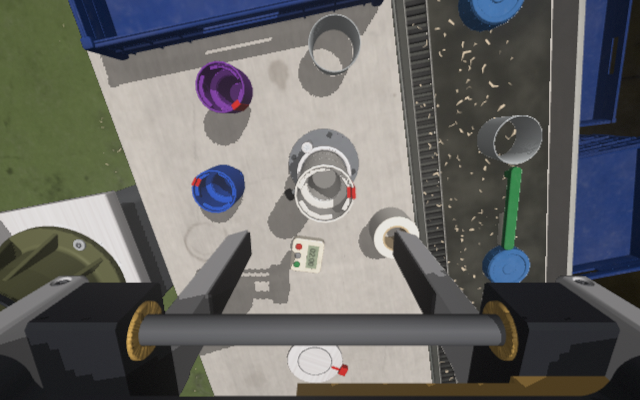

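View pics/w2c.png

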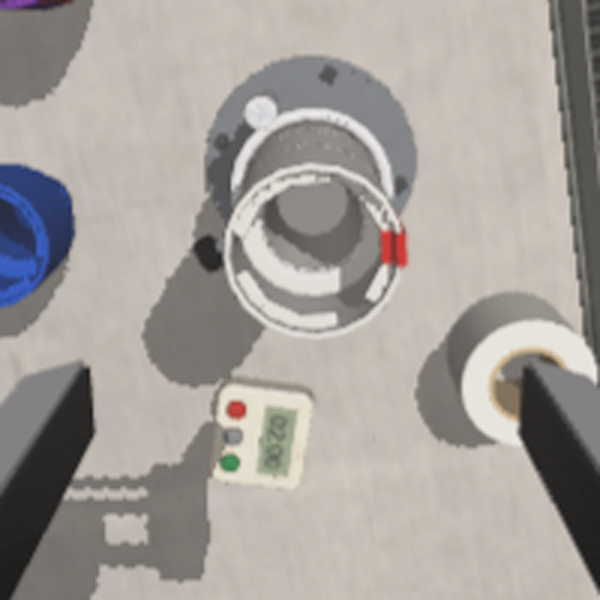

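The stack rim centre is at (324,193), with the red stripe on its right at about (351,192). The roll and timer are clear of it.

Run:
```python
from h import *
d=np.load("w2.npz"); st=dict(eef_pos=d["p"],eef_rot=d["r"]); c=cam("wrist",st)
q=lambda a,b:((a+.5)/3-.5+220,(b+.5)/3-.5+110)
C=ray(c,q(314,250),210);print(C)
for a in ((224,250),(404,250),(314,162),(314,338)): print(np.linalg.norm(ray(c,q(*a),210)-C))
im=cv2.imread("pics/w2.png").astype(int); m=((im[:,:,2]-im[:,:,1])>80); m[:180]=0;m[206:]=0;m[:,338:][:, :0]; m[:,:335]=0;m[:,362:]=0
v,u=np.nonzero(m);print(u.min(),u.max(),v.min(),v.max(),u.mean(),v.mean())
for uv in [(u.mean(),v.mean()),q(394,248)]:
    p=ray(c,uv,210)-C;print(np.hypot(*p[:2]),np.degrees(np.arctan2(p[1],p[0])))
print("tool delta",R.from_euler("xyz",d["r"]).as_matrix().T@(np.array([C[0],C[1],172])-d["p"]))
for z,uv in((0,(324,162)),):print(ray(c,uv,6))
```

```text
[545.07244589 141.17346843 210.        ]
31.425304546268947
31.41564020899025
30.837746115601647
32.63092185935025
347 355 187 198 350.73417721518985 192.32911392405063
27.63734904014238 -9.15690773025746
27.915412764944712 -9.181230564502288
tool delta [  3.1223877    3.29713523 158.21462839]
[546.31834725 143.30166089   6.        ]
```

Emit:
{"api": "send_rows", "payload": {"commands": [[[0.003,0.003,0.02],0],[[0.003,0.003,0.05],0],[[0.003,0.003,0.08],0],[[0.003,0.003,0.11],0],[[0.003,0.003,0.135],0],[[0.003,0.003,0.15],0],[[0.003,0.003,0.156],0],[[0.003,0.003,0.157],0]]}}

```text
clock: 2.92
eef_pos: [544.6, 140.7, 172.8]
eef_rot: [-3.14, 0.001, 1.384]
wrist_force: [-0.4, 0.6, 0.5]
finger_gap: 94.2
```

Emit:
{"api": "send_rows", "payload": {"commands": [[[0,0,0],0],[[0,0,0],0],[[0,0,0],0],[[0,0,0],0],[[0,0,0],0],[[0,0,0],0],[[0,0,0],0],[[0,0,0],0]], "hand": 0.6, "force": 12}}

```text
clock: 3.58
eef_pos: [545.1, 141.8, 174.0]
eef_rot: [3.141, -0.0, 1.385]
wrist_force: [-1.4, -0.2, 5.6]
finger_gap: 62.8
```

Emit:
{"api": "send_rows", "payload": {"commands": [[[0,0,0],0],[[0,0,-0.001],0],[[0,0,-0.001],0],[[0,0,-0.002],0],[[0,0,-0.002],0],[[0,0,-0.002],0],[[0,0,-0.002],0],[[0,0,-0.002],0]]}}

```text
clock: 4.25
eef_pos: [544.9, 141.7, 175.4]
eef_rot: [-3.141, 0.0, 1.385]
wrist_force: [0.1, -0.2, -0.5]
finger_gap: 63.1
```

Emit:
{"api": "send_rows", "payload": {"commands": [[[0,0,-0.001],0],[[0,0,-0.001],0],[[0,0,-0.002],0],[[0,0,-0.002],0],[[0,0,-0.002],0],[[0,0,-0.002],0],[[0,0,-0.002],0],[[0,0,-0.002],0]]}}

```text
clock: 4.92
eef_pos: [544.8, 141.7, 177.1]
eef_rot: [-3.141, 0.0, 1.385]
wrist_force: [1.6, 0.1, -9.1]
finger_gap: 62.9
```

Pulling 3 mm up meets a stop at about -9 N. I'll firm the grip slightly and twist in 10° steps.

Emit:
{"api": "send_rows", "payload": {"commands": [[[0,0,0],0.0],[[0,0,0],0.025],[[0,0,0],0.05],[[0,0,0],0.08],[[0,0,0],0.11],[[0,0,0],0.14],[[0,0,0],0.17],[[0,0,0],0.17]], "force": 20}}

```text
clock: 5.58
eef_pos: [544.6, 141.7, 177.1]
eef_rot: [-3.141, 0.0, 1.213]
wrist_force: [-0.0, -0.2, -10.0]
finger_gap: 62.8
```

```bash
cat > s.py <<'E'
from h import *
st=manip.read_state(); print(st["clock"],st["eef_pos"].round(1),np.degrees(st["eef_rot"]).round(1),"F",st["wrist_force"].round(1),"M",st["moment"].round(2),"gap",round(st["finger_gap"],1),"j6",st["joints"][5].round(2))
E
python3 s.py
```

```text
5.5833 [544.6 141.7 177.1] [-179.9    0.    69.5] F [ -0.   -0.2 -10. ] M [ 0.01 -0.07 -0.04] gap 62.8 j6 0.55
```

Emit:
{"api": "send_rows", "payload": {"commands": [[[0,0,0],0.025],[[0,0,0],0.05],[[0,0,0],0.075],[[0,0,0],0.1],[[0,0,0],0.125],[[0,0,0],0.15],[[0,0,0],0.175],[[0,0,0],0.175]]}}

```text
clock: 6.25
eef_pos: [544.8, 141.7, 177.2]
eef_rot: [-3.141, 0.0, 1.038]
wrist_force: [0.4, -0.2, -13.1]
finger_gap: 62.8
```

```bash
python3 s.py
python3 - <<'E'
from h import *
im=manip.camera("wrist"); cv2.imwrite("pics/w3.png",im[:,:,::-1])
E
```

```text
6.25 [544.8 141.7 177.2] [-180.     0.    59.5] F [  0.4  -0.2 -13.1] M [-0.04 -0.08  0.02] gap 62.8 j6 0.72
```

View pics/w3.png

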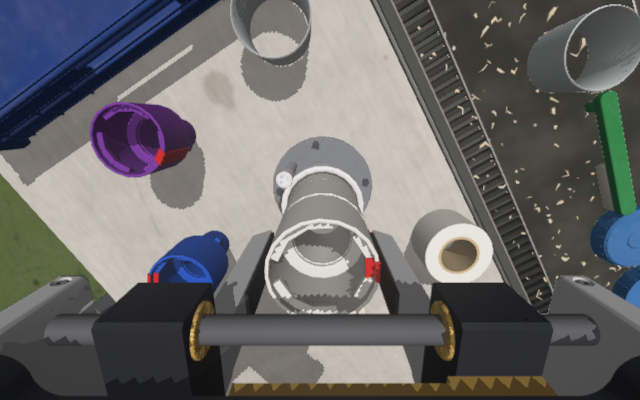

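The stripe at (372,268) has stayed beside the same finger, so the tub is turning with the gripper. I'll continue.

Emit:
{"api": "send_rows", "payload": {"commands": [[[0,0,0],0.025],[[0,0,0],0.05],[[0,0,0],0.075],[[0,0,0],0.1],[[0,0,0],0.125],[[0,0,0],0.15],[[0,0,0],0.175],[[0,0,0],0.175]]}}

```text
clock: 6.97
eef_pos: [544.8, 141.7, 177.2]
eef_rot: [-3.141, 0.0, 0.863]
wrist_force: [0.2, -0.4, -16.2]
finger_gap: 63.2
```

```bash
python3 s.py
```

```text
6.9667 [544.8 141.7 177.2] [-180.     0.    49.4] F [  0.2  -0.4 -16.2] M [-0.12 -0.21  0.09] gap 63.2 j6 0.9
```

Emit:
{"api": "send_rows", "payload": {"commands": [[[0,0,0.001],0.025],[[0,0,0.001],0.05],[[0,0,0.001],0.075],[[0,0,0.001],0.1],[[0,0,0.001],0.125],[[0,0,0.001],0.15],[[0,0,0.001],0.175],[[0,0,0.001],0.175]]}}

```text
clock: 7.63
eef_pos: [545.2, 141.8, 177.1]
eef_rot: [3.141, -0.001, 0.687]
wrist_force: [0.1, -0.1, -6.2]
finger_gap: 62.8
```

```bash
python3 s.py
```

```text
7.6333 [545.2 141.8 177.1] [ 1.80e+02 -1.00e-01  3.94e+01] F [ 0.1 -0.1 -6.2] M [-0.04  0.05 -0.01] gap 62.8 j6 1.07
```

Emit:
{"api": "send_rows", "payload": {"commands": [[[0,0,0],0.025],[[0,0,0],0.05],[[0,0,0],0.075],[[0,0,0],0.1],[[0,0,0],0.125],[[0,0,0],0.15],[[0,0,0],0.175],[[0,0,0],0.175]]}}

```text
clock: 8.3
eef_pos: [545.2, 141.8, 177.1]
eef_rot: [3.141, -0.001, 0.513]
wrist_force: [-0.1, 0.1, -1.7]
finger_gap: 62.7
```

```bash
python3 s.py
```

```text
8.3 [545.2 141.8 177.1] [ 1.80e+02 -1.00e-01  2.94e+01] F [-0.1  0.1 -1.7] M [-0.01 -0.02  0.03] gap 62.7 j6 1.25
```

The force has dropped to -1.7 N, so I'll test-pull without turning.

Emit:
{"api": "send_rows", "payload": {"commands": [[[0,0,-0.001],0],[[0,0,-0.001],0],[[0,0,-0.002],0],[[0,0,-0.002],0],[[0,0,-0.002],0],[[0,0,-0.002],0],[[0,0,-0.002],0],[[0,0,-0.002],0]]}}

```text
clock: 8.97
eef_pos: [544.9, 141.7, 178.3]
eef_rot: [-3.142, 0.0, 0.515]
wrist_force: [2.4, 0.5, -9.5]
finger_gap: 63.0
```

```bash
python3 s.py
```

```text
8.9667 [544.9 141.7 178.3] [-180.     0.    29.5] F [ 2.4  0.5 -9.5] M [-0.05 -0.43 -0.03] gap 63.0 j6 1.25
```

Emit:
{"api": "send_rows", "payload": {"commands": [[[0,0,0],0.02],[[0,0,0],0.035],[[0,0,0],0.05],[[0,0,0],0.07],[[0,0,0],0.085],[[0,0,0],0.1],[[0,0,0],0.1],[[0,0,0],0.1]]}}

```text
clock: 9.63
eef_pos: [545.0, 141.7, 178.7]
eef_rot: [3.141, -0.001, 0.415]
wrist_force: [-0.1, -1.0, -1.2]
finger_gap: 62.8
```

```bash
python3 s.py;  python3 - <<'E'
from h import *
im=manip.camera("wrist"); cv2.imwrite("pics/w4.png",im[:,:,::-1])
im=manip.camera("side"); cv2.imwrite("pics/side1c.png",cv2.resize(im[210:310,260:360,::-1],(600,600),interpolation=cv2.INTER_CUBIC))
E
```

```text
9.6333 [545.  141.7 178.7] [180.   -0.   23.8] F [-0.1 -1.  -1.2] M [0.   0.02 0.07] gap 62.8 j6 1.35
```

View pics/w4.png

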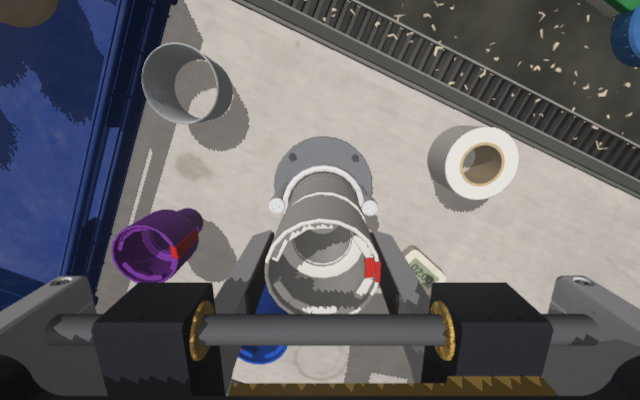

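View pics/side1c.png

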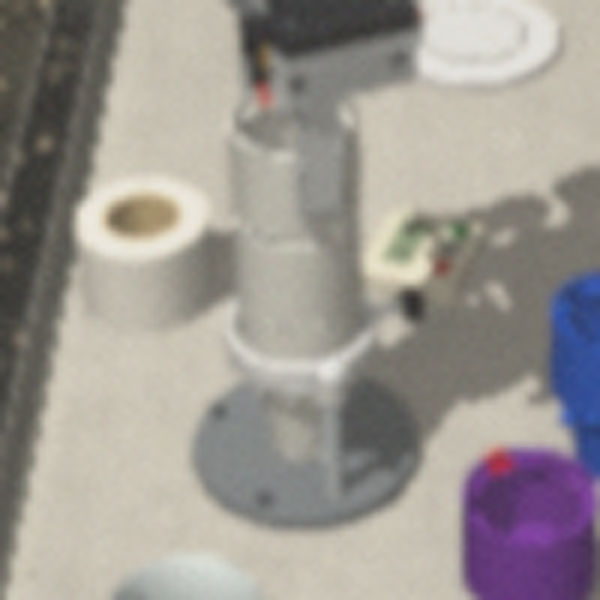

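The stripe is still beside the same finger. The force is only the tub's weight at a higher z, so it looks free. I'll lift gently to check.

Emit:
{"api": "send_rows", "payload": {"commands": [[[0,0,-0.001],0],[[0,0,-0.001],0],[[0,0,-0.002],0],[[0,0,-0.002],0],[[0,0,-0.003],0],[[0,0,-0.003],0],[[0,0,-0.003],0],[[0,0,-0.003],0]]}}

```text
clock: 10.4
eef_pos: [544.9, 141.7, 181.5]
eef_rot: [3.142, -0.0, 0.415]
wrist_force: [-0.1, -0.5, -1.6]
finger_gap: 62.5
```

```bash
python3 s.py
```

```text
10.4 [544.9 141.7 181.5] [180.   -0.   23.8] F [-0.1 -0.5 -1.6] M [0.02 0.   0.01] gap 62.5 j6 1.35
```

It's free. I'll lift slowly at first, then faster.

Emit:
{"api": "send_rows", "payload": {"commands": [[[0,0,-0.002],0.01],[[0,0,-0.004],0.02],[[0,0,-0.006],0.02],[[0,0,-0.008],0.02],[[0,0,-0.01],0.02],[[0,0,-0.011],0.02],[[0,0,-0.012],0.02],[[0,0,-0.012],0.02]]}}

```text
clock: 11.07
eef_pos: [545.0, 141.7, 193.7]
eef_rot: [3.142, -0.0, 0.395]
wrist_force: [-0.7, 0.5, -1.2]
finger_gap: 63.0
```

```bash
python3 s.py
```

```text
11.0667 [545.  141.7 193.7] [180.   -0.   22.6] F [-0.7  0.5 -1.2] M [0.01 0.07 0.  ] gap 63.0 j6 1.37
```

Emit:
{"api": "send_rows", "payload": {"commands": [[[0,0,-0.004],0],[[0,0,-0.01],0],[[0,0,-0.018],0],[[0,0,-0.026],0],[[0,0,-0.036],0],[[0,0,-0.048],0],[[0,0,-0.06],0],[[0,0,-0.066],0]]}}

```text
clock: 11.73
eef_pos: [545.3, 141.8, 261.8]
eef_rot: [3.141, -0.002, 0.395]
wrist_force: [-0.4, -0.0, -0.5]
finger_gap: 62.7
```

```bash
python3 s.py;  python3 - <<'E'
from h import *
st=manip.read_state(); c=cam("wrist",st); im=manip.camera("wrist"); cv2.imwrite("pics/w5.png",im[:,:,::-1])
cv2.imwrite("pics/w5c.png",cv2.resize(im[200:340,240:400,::-1],(640,560),interpolation=cv2.INTER_CUBIC))
np.savez("w5.npz",p=st["eef_pos"],r=st["eef_rot"])
im=manip.camera("side"); cv2.imwrite("pics/side2c.png",cv2.resize(im[190:310,250:370,::-1],(600,600),interpolation=cv2.INTER_CUBIC))
E
```

```text
11.7333 [545.3 141.8 261.8] [ 1.80e+02 -1.00e-01  2.26e+01] F [-0.4 -0.  -0.5] M [ 0.07  0.06 -0.02] gap 62.7 j6 1.37
```

View pics/w5c.png

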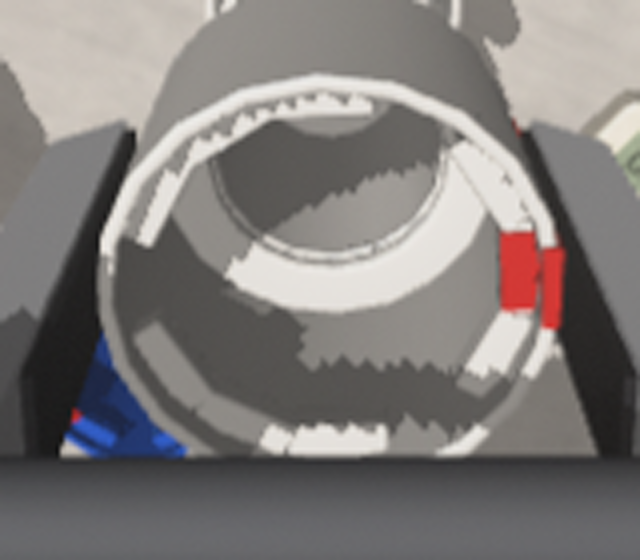

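View pics/side2c.png

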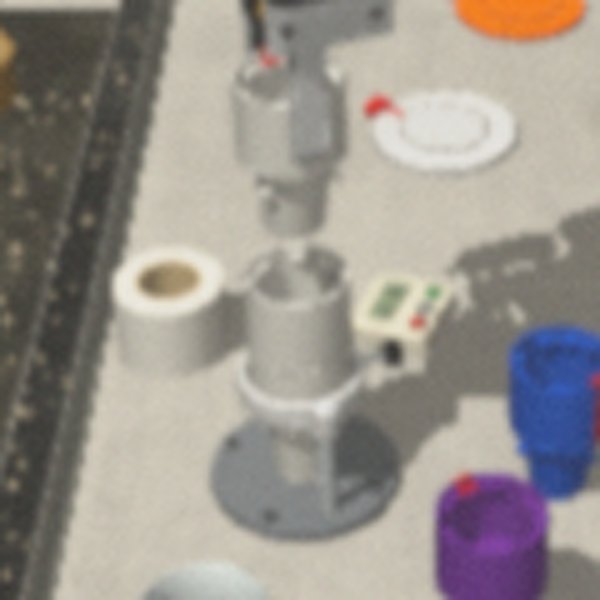

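The tub is lifted clear, hangs upright, and its foot shows above the stack. Next I'll measure the stripe angle in the tool frame.

Run:
```python
from h import *
d=np.load("w5.npz"); m=manip.camera_model("wrist"); c=(m["K"],m["mount"][:3,:3],m["mount"][:3,3])
q=lambda a,b:((a+.5)/4-.5+240,(b+.5)/4-.5+200)
for z in (-34,-36,-38):
  for a in ((553,288),(551,248),(553,328),(100,255),(325,75)):
    p=ray(c,q(*a),z); print(z,a,p.round(1),np.hypot(*p[:2]).round(1),np.degrees(np.arctan2(p[1],p[0])).round(1))
im=cv2.imread("pics/w5.png").astype(int); mm=((im[:,:,2]-im[:,:,1])>80);mm[:,:355]=0;mm[:,390:]=0;mm[:240]=0;mm[300:]=0
v,u=np.nonzero(mm);print(u.min(),u.max(),v.min(),v.max())
```

```text
-34 (553, 288) [ -1.1  31.5 -34. ] 31.5 92.0
-34 (551, 248) [  5.   30.9 -34. ] 31.3 80.8
-34 (553, 328) [ -7.3  31.8 -34. ] 32.6 102.9
-34 (100, 255) [  3.9 -30.4 -34. ] 30.7 -82.6
-34 (325, 75) [ 29.9   0.2 -34. ] 29.9 0.4
-36 (553, 288) [  0.1  31.1 -36. ] 31.1 89.9
-36 (551, 248) [  6.   30.5 -36. ] 31.1 78.8
-36 (553, 328) [ -6.1  31.4 -36. ] 32.0 100.9
-36 (100, 255) [  5. -30. -36.] 30.4 -80.5
-36 (325, 75) [ 30.6   0.2 -36. ] 30.6 0.4
-38 (553, 288) [  1.2  30.6 -38. ] 30.7 87.8
-38 (551, 248) [  7.1  30.1 -38. ] 30.9 76.7
-38 (553, 328) [ -4.8  30.9 -38. ] 31.3 98.9
-38 (100, 255) [  6.1 -29.6 -38. ] 30.2 -78.4
-38 (325, 75) [ 31.3   0.2 -38. ] 31.3 0.5
365 380 258 281
```

Run:
```python
from h import *
st=manip.read_state();A=R.from_euler("xyz",st["eef_rot"]).as_matrix()
D=A.T@(np.array([450.9,-262.6,200])-st["eef_pos"]);print(D)
```

```text
[-242.77159917  336.95233246   60.52888402]
```

Emit:
{"api": "send_rows", "payload": {"commands": [[[-0.01,0.014,0],-0.03],[[-0.03,0.042,0],-0.08],[[-0.05,0.07,0],-0.13],[[-0.07,0.098,0],-0.18],[[-0.09,0.126,0],-0.23],[[-0.11,0.154,0],-0.28],[[-0.13,0.182,0],-0.33],[[-0.15,0.21,0],-0.37]]}}

```text
clock: 12.5
eef_pos: [486.3, -111.3, 259.0]
eef_rot: [-3.141, 0.0, 0.768]
wrist_force: [0.9, -0.2, -0.9]
finger_gap: 62.9
```

Run:
```python
from h import *
st=manip.read_state();A=R.from_euler("xyz",st["eef_rot"]).as_matrix()
D=A.T@(np.array([450.9,-262.6,150])-st["eef_pos"]);print(D,np.degrees(st["eef_rot"]),st["finger_gap"],st["qd"])
```

```text
[-130.54744558   84.35072368  108.9990176 ] [-1.79968330e+02  1.80619971e-02  4.39746791e+01] 62.90716037231116 [-0.82854627 -0.02572142  0.03137269 -0.00155115 -0.00649731 -1.28381272]
```

Emit:
{"api": "send_rows", "payload": {"commands": [[[-0.025,0.016,0.01],-0.04],[[-0.05,0.032,0.025],-0.08],[[-0.075,0.048,0.042],-0.12],[[-0.1,0.064,0.06],-0.16],[[-0.12,0.077,0.08],-0.19],[[-0.13,0.084,0.1],-0.2],[[-0.132,0.085,0.108],-0.2],[[-0.132,0.085,0.11],-0.2]]}}

```text
clock: 13.17
eef_pos: [449.9, -262.4, 147.6]
eef_rot: [-3.138, -0.0, 0.963]
wrist_force: [0.3, 1.5, -0.7]
finger_gap: 63.1
```

Emit:
{"api": "send_rows", "payload": {"commands": [[[0,0,0.005],0],[[0,0,0.015],0],[[0,0,0.03],0],[[0,0,0.045],0],[[0,0,0.055],0],[[0,0,0.06],0],[[0,0,0.06],0],[[0,0,0.06],0]]}}

```text
clock: 13.83
eef_pos: [451.2, -262.5, 89.9]
eef_rot: [3.141, -0.0, 0.965]
wrist_force: [0.0, 1.0, -0.2]
finger_gap: 62.5
```

```bash
python3 s.py;  python3 - <<'E'
from h import *
st=manip.read_state();A=R.from_euler("xyz",st["eef_rot"]).as_matrix()
print(A.T@(np.array([450.9,-262.6,73])-st["eef_pos"]),55.3-np.degrees(st["eef_rot"][2]))
c=cam("wrist",st); im=manip.camera("wrist"); cv2.imwrite("pics/w6.png",im[:,:,::-1])
s=cam("side");im=manip.camera("side"); u,v=proj(s,(451,-262,60)).astype(int);print(u,v)
cv2.imwrite("pics/side3c.png",cv2.resize(im[v-50:v+50,u-50:u+50,::-1],(600,600),interpolation=cv2.INTER_CUBIC))
E
```

```text
13.8333 [ 451.2 -262.5   89.9] [180.   -0.   55.3] F [ 0.   1.  -0.2] M [-0.03 -0.05  0.02] gap 62.5 j6 0.01
[-0.26450602 -0.14506244 16.93709988] 0.0036133816786119155
338 204
```

View pics/w6.png

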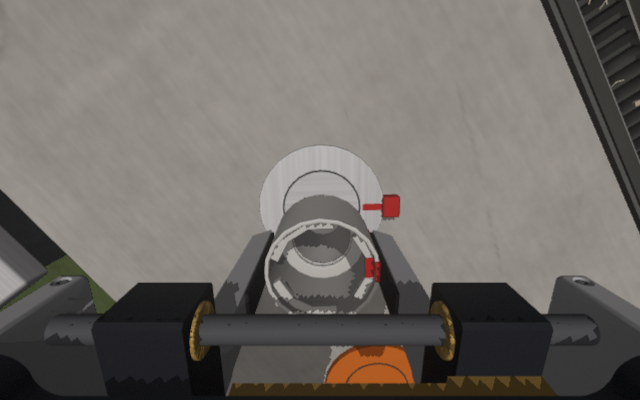

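View pics/side3c.png

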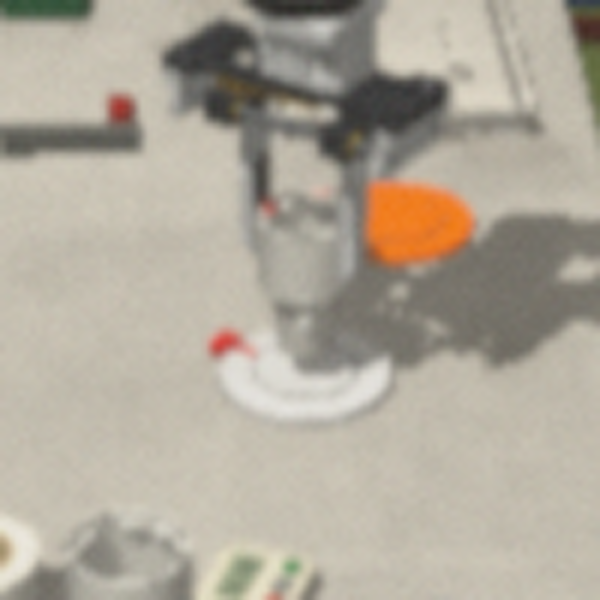

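Side view: the tub is above the plate, with the stripe on the pointer side. Before lowering I'll refine the ring and pointer from this closer wrist view.

Run:
```python
from h import *
im=cv2.imread("pics/w6.png"); cv2.imwrite("pics/w6c.png",cv2.resize(im[135:285,250:410],(800,750),interpolation=cv2.INTER_CUBIC)[:600])
```

```text
(no output)
```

View pics/w6c.png

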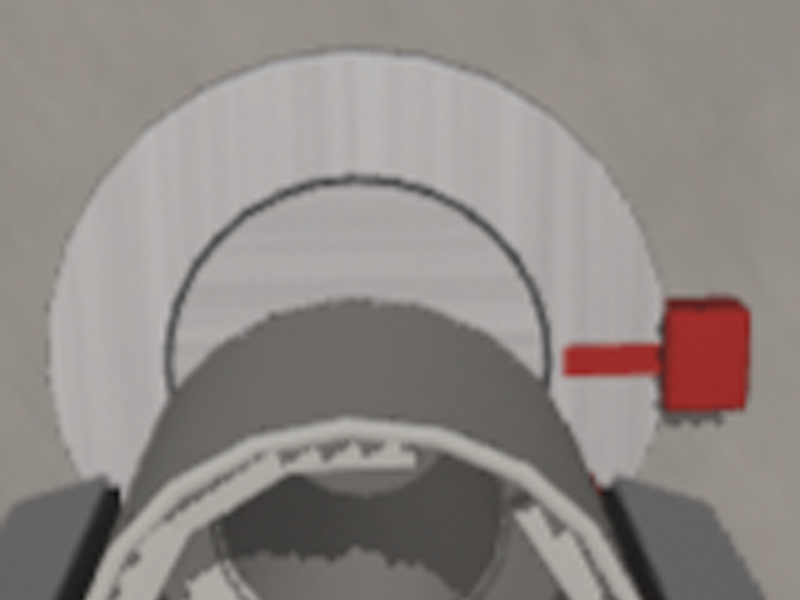

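Run:
```python
from h import *
from scipy.optimize import least_squares
m=manip.camera_model("wrist"); c=(m["K"],m["mount"][:3,:3],m["mount"][:3,3])
q=lambda a,b:((a+.5)/5-.5+250,(b+.5)/5-.5+135)
ring=np.array([ray(c,q(*a),81.9)[:2] for a in ((167,360),(550,360),(360,178),(205,262),(270,200),(455,200),(520,262))])
edge=np.array([ray(c,q(*a),81.9)[:2] for a in ((50,350),(357,50),(661,300),(150,140),(560,125),(95,480))])
for P in (ring,edge):
    s=least_squares(lambda x:np.hypot(P[:,0]-x[0],P[:,1]-x[1])-x[2],[0,0,40]); print(s.x.round(2),s.fun.round(1))
    for a,z in (((565,360),81.9),((658,359),81.9),((707,358),77.9)):
        p=ray(c,q(*a),z)[:2]-s.x[:2];print(np.hypot(*p).round(1),np.degrees(np.arctan2(p[1],p[0])).round(1))
```

```text
[-1.14  0.6  35.31] [ 0.5 -0.2  0.1 -0.7  0.   0.4 -0.1]
37.9 87.9
55.1 88.4
63.2 87.3
[ 0.21  0.55 56.2 ] [ 1.1  0.4  0.  -0.9 -0.1 -0.6]
37.9 90.0
55.1 89.8
63.2 88.5
```

The plate centre is within about 1 mm of the tool axis, and the pointer at about 88.5° matches the stripe at about 89° in the tool frame. I'll lower it.

Emit:
{"api": "send_rows", "payload": {"commands": [[[0,0,0.003],0],[[0,0,0.006],0],[[0,0,0.009],0],[[0,0,0.011],0],[[0,0,0.013],0],[[0,0,0.014],0],[[0,0,0.014],0],[[0,0,0.014],0]]}}

```text
clock: 14.6
eef_pos: [450.8, -262.6, 75.4]
eef_rot: [-3.142, -0.0, 0.965]
wrist_force: [-0.2, -0.1, -0.7]
finger_gap: 62.6
```

Emit:
{"api": "send_rows", "payload": {"commands": [[[0,0,0],0],[[0,0,0.001],0],[[0,0,0.001],0],[[0,0,0.0015],0],[[0,0,0.0015],0],[[0,0,0.002],0],[[0,0,0.002],0],[[0,0,0.002],0]]}}

```text
clock: 15.27
eef_pos: [450.8, -262.5, 73.5]
eef_rot: [3.142, -0.0, 0.965]
wrist_force: [0.0, 0.4, 0.3]
finger_gap: 62.9
```

```bash
python3 s.py
```

```text
15.2667 [ 450.8 -262.5   73.5] [180.   -0.   55.3] F [0.  0.4 0.3] M [-0.   -0.02  0.01] gap 62.9 j6 0.01
```

Emit:
{"api": "send_rows", "payload": {"commands": [[[0,0,0.0005],0],[[0,0,0.0005],0],[[0,0,0.001],0],[[0,0,0.001],0],[[0,0,0.001],0],[[0,0,0.001],0],[[0,0,0.001],0],[[0,0,0.001],0]]}}

```text
clock: 15.93
eef_pos: [450.8, -262.5, 72.5]
eef_rot: [-3.142, 0.0, 0.965]
wrist_force: [0.5, -0.2, -1.6]
finger_gap: 63.0
```

```bash
python3 s.py
```

```text
15.9333 [ 450.8 -262.5   72.5] [-180.     0.    55.3] F [ 0.5 -0.2 -1.6] M [-0.05 -0.08  0.02] gap 63.0 j6 0.01
```

Emit:
{"api": "send_rows", "payload": {"commands": [[[0,0,0.0005],0],[[0,0,0.0005],0],[[0,0,0.001],0],[[0,0,0.001],0],[[0,0,0.001],0],[[0,0,0.001],0],[[0,0,0.001],0],[[0,0,0.001],0]]}}

```text
clock: 16.6
eef_pos: [450.9, -262.6, 72.0]
eef_rot: [3.141, -0.0, 0.965]
wrist_force: [-2.3, 1.4, 6.1]
finger_gap: 63.0
```

```bash
python3 s.py
```

```text
16.6 [ 450.9 -262.6   72. ] [180.   -0.   55.3] F [-2.3  1.4  6.1] M [ 0.34  0.49 -0.  ] gap 63.0 j6 0.01
```

Contact reads +6 N at z = 72. I'll open gently.

Emit:
{"api": "send_rows", "payload": {"commands": [[[0,0,0],0],[[0,0,0],0],[[0,0,0],0],[[0,0,0],0],[[0,0,0],0],[[0,0,0],0],[[0,0,0],0],[[0,0,0],0]], "hand": -0.9}}

```text
clock: 17.27
eef_pos: [450.8, -262.5, 71.4]
eef_rot: [-3.142, -0.0, 0.965]
wrist_force: [-0.2, 1.1, 0.1]
finger_gap: 89.1
```

```bash
python3 s.py;  python3 - <<'E'
from h import *
st=manip.read_state()
im=manip.camera("wrist"); cv2.imwrite("pics/w7.png",im[:,:,::-1]);cv2.imwrite("pics/w7c.png",cv2.resize(im[135:320,230:420,::-1],(616,600),interpolation=cv2.INTER_CUBIC))
E
```

```text
17.2667 [ 450.8 -262.5   71.4] [-180.    -0.    55.3] F [-0.2  1.1  0.1] M [-0.01 -0.02 -0.01] gap 89.1 j6 0.01
```

View pics/w7c.png

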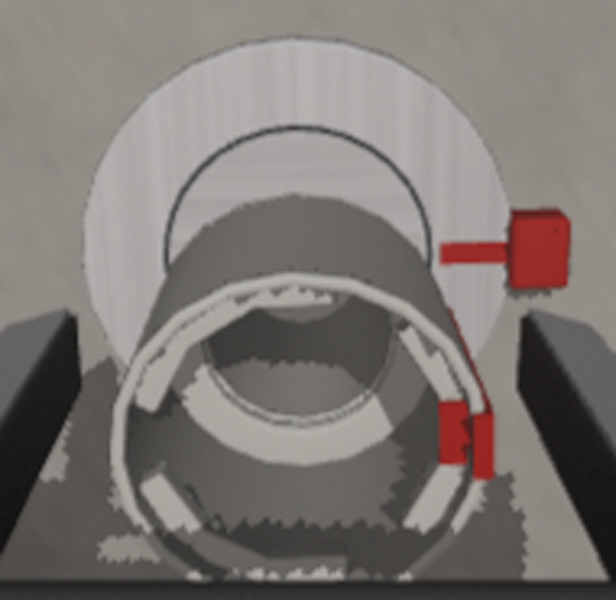

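The tub is standing with the fingers clear on both sides. I'll retreat straight up.

Emit:
{"api": "send_rows", "payload": {"commands": [[[0,0,-0.005],0],[[0,0,-0.015],0],[[0,0,-0.03],0],[[0,0,-0.05],0],[[0,0,-0.075],0],[[0,0,-0.1],0],[[0,0,-0.125],0],[[0,0,-0.14],0]], "hand": -1}}

```text
clock: 17.98
eef_pos: [451.2, -262.8, 215.3]
eef_rot: [3.138, -0.0, 0.965]
wrist_force: [0.8, 0.0, -0.1]
finger_gap: 93.9
```

Emit:
{"api": "send_rows", "payload": {"commands": [[[-0.01,0,-0.01],0],[[-0.025,0,-0.02],0],[[-0.04,0,-0.03],0],[[-0.055,0,-0.04],0],[[-0.065,0,-0.05],0],[[-0.07,0,-0.05],0],[[-0.07,0,-0.05],0],[[-0.07,0,-0.05],0]]}}

```text
clock: 18.65
eef_pos: [410.8, -319.9, 260.8]
eef_rot: [-3.141, -0.0, 0.964]
wrist_force: [0.4, 0.1, 0.2]
finger_gap: 94.3
```

```bash
python3 s.py;  python3 - <<'E'
from h import *
st=manip.read_state(); np.savez("w8.npz",p=st["eef_pos"],r=st["eef_rot"])
c=cam("wrist",st);print(proj(c,(451,-262.6,8)),proj(c,(451,-262.6,108)))
im=manip.camera("wrist"); cv2.imwrite("pics/w8.png",im[:,:,::-1]);u,v=proj(c,(451,-262.6,60)).astype(int)
print(u-75,v-75);cv2.imwrite("pics/w8c.png",cv2.resize(im[max(v-75,0):v+75,u-75:u+75,::-1],(600,600),interpolation=cv2.INTER_CUBIC))
im=manip.camera("side");cv2.imwrite("pics/side4c.png",cv2.resize(im[150:330,260:420,::-1],(533,600),interpolation=cv2.INTER_CUBIC))
E
```

```text
18.65 [ 410.8 -319.9  260.8] [-179.9   -0.    55.3] F [0.4 0.1 0.2] M [-0.05 -0.02 -0.04] gap 94.3 j6 -0.13
[321.81749748 124.21700246] [321.64315313 126.45563438]
246 50
```

View pics/w8c.png

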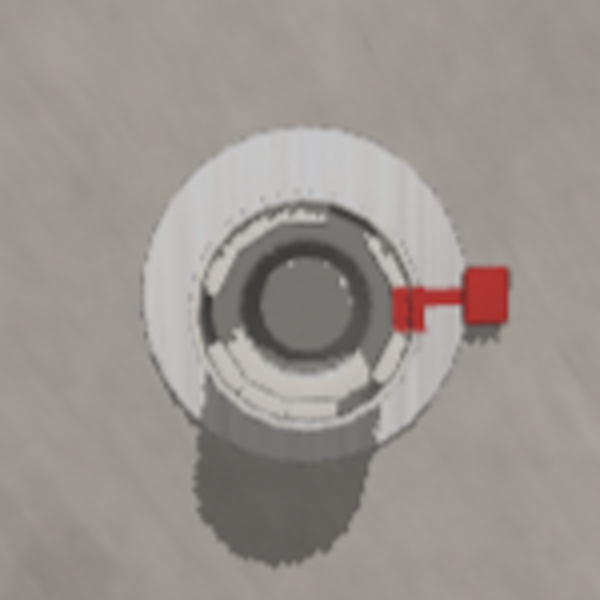

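View pics/side4c.png

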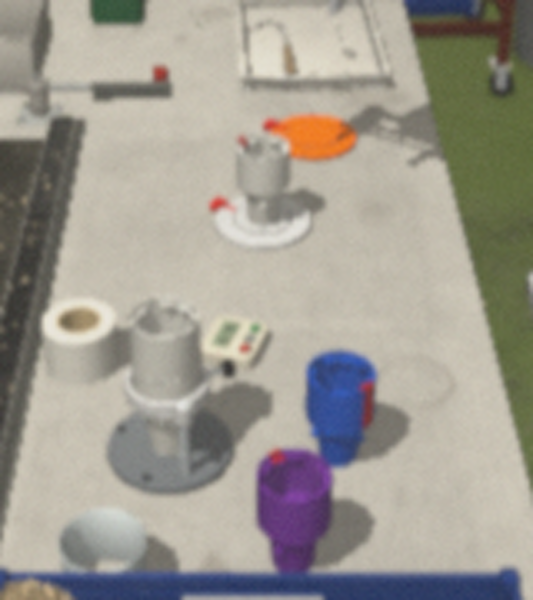

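Run:
```python
from h import *
im=cv2.imread("pics/w8.png"); c=im[80:170,280:385]; c=cv2.resize(c,(700,600),interpolation=cv2.INTER_CUBIC)
g=cv2.createCLAHE(3,(4,4)); l=cv2.cvtColor(c,cv2.COLOR_BGR2LAB); l[:,:,0]=g.apply(l[:,:,0]); cv2.imwrite("pics/w8d.png",cv2.cvtColor(l,cv2.COLOR_LAB2BGR))
```

```text
(no output)
```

View pics/w8d.png

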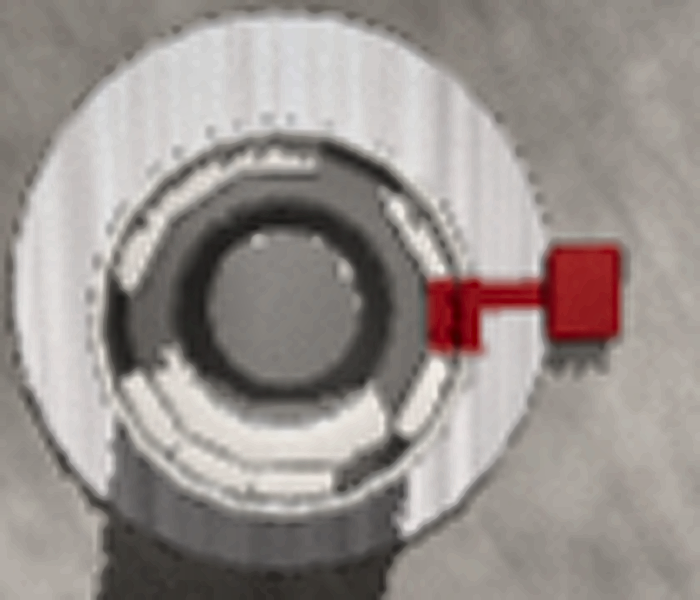

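Run:
```python
from h import *
from scipy.optimize import least_squares
d=np.load("w8.npz"); c=cam("wrist",dict(eef_pos=d["p"],eef_rot=d["r"]))
k=20/3; q=lambda a,b:((a+.5)/k-.5+280,(b+.5)/k-.5+80)
def fit(pts,z):
    P=np.array([ray(c,q(*a),z)[:2] for a in pts]); s=least_squares(lambda x:np.hypot(P[:,0]-x[0],P[:,1]-x[1])-x[2],[450,-262,40]); print(s.x.round(2),s.fun.round(1)); return s.x[:2]
pl=fit([(14,290),(548,240),(280,11),(110,80),(455,80),(540,365),(105,505),(250,568),(395,548)],8)
rm=fit([(88,315),(480,315),(280,118),(284,513),(150,172),(410,172),(150,460),(415,460)],108)
bo=fit([(208,312),(362,312),(285,228),(285,388)],10)
f=lambda a,z,C:(lambda p:(np.hypot(*p).round(1),np.degrees(np.arctan2(p[1],p[0])).round(1)))(ray(c,q(*a),z)[:2]-C)
print("ptr",f((583,290),12,pl),f((545,295),8,pl)); print("stripe",f((470,317),108,rm),f((453,316),103,rm))
# line from rim at known target
print(proj(c,np.array([450.9+32*np.cos(np.radians(-33.5)),-262.6+32*np.sin(np.radians(-33.5)),108])))
```

```text
[ 450.43 -263.61   57.38] [-0.3  0.2  0.6 -0.3 -0.2 -0.6  0.4 -0.3  0.5]
[ 450.47 -264.     31.61] [ 0.3  0.7 -0.  -0.3  0.  -0.6 -0.  -0.1]
[ 450.3  -264.87   16.4 ] [-0.  -0.   0.   0.1]
ptr (np.float64(63.4), np.float64(-32.2)) (np.float64(55.9), np.float64(-33.0))
stripe (np.float64(30.7), np.float64(-33.4)) (np.float64(28.3), np.float64(-33.3))
[350.89065452 125.83963116]
```

Tub and plate centres agree within about 1 mm, and stripe and pointer within about 1°. The tub is upright and the bystanders haven't moved, so I'm handing in.

```bash
python3 s.py; python3 -c "
from cell import manip
print(manip.sign_off())"
```

```text
18.75 [ 411.1 -319.5  260.8] [-179.9   -0.    55.3] F [0.1 0.  0.4] M [-0.02 -0.01 -0.04] gap 94.3 j6 -0.13
the job is handed in; nothing more can be done
None
```

The top white tub is off the stack and standing upright in the middle of the aluminium plate, its red stripe turned to the pointer, and I handed the job in at 18.75 s. I twisted it clockwise from above under a pull that stayed below about 16 N. It came free after about 50–55°, and I lifted it clear before carrying it over.

The last wrist picture shows:
- **Position:** the tub's rim centre is about 0.4 mm from the plate's centre. The circle I fitted to the tub's inside floor came out about 1.3 mm off. Both are within the 2 mm camera calibration.
- **Stripe:** it points to -33.4°, and the pointer measures between -32.2° and -33.5°.
- **Other objects:** the last side view shows the label roll, timer and collar where they were, judged by eye. The gripper was open, clear of everything, and read no contact force.

Two readings were less clear. When the force first dropped, at about 50° of twist, a test pull still met -9.5 N with a small rise, so the tub was probably at the edge of the window, or slipped about a millimetre in the grip. The pull had also crept up to 16 N during the twist, so I eased it off.

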